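# Bottom out a temperature probe in the dry-block heater's pocket

## Robot

A 6-joint arm with a two-finger parallel gripper is mounted at the origin on the work surface. World frame = base frame: x ahead of the robot, y to its left, z up, the work surface at z = 0. Lengths are in mm, angles in rad, forces in N, time in s.
With the tool pointing down it reaches from about 150 to 775 mm from the base axis. Payload 6.1 kg.
Tool frame: the origin (TCP) lies at the centre of the arm's flange, where the gripper is bolted on; the fingertips stand 173 mm ahead of it and the grasp point (between the pads) lies 155 mm ahead of it; z points along the fingers, y is the line along which they close (so a half turn about z gives the same grasp; the last joint's range is limited). The gripper opens to 85 mm and grips with 20 to 120 N. Pads are 22 mm wide; open, the fingers measure 114 mm over their backs; the gripper's body (76 mm by 85 mm) begins 54 mm behind the grasp point. The pads swing forward as they close: fully open they stand 13 mm farther back than shut.
Start: joints at [-1.161, 0.126, -0.04, 1.405, 0, 1.571], TCP at [209.166, -481.517, 404.695] pointing down, gripper open.
Joint ranges: [-2.72, 2.72], [-0.95, 1.95], [-1.27, 1.35], [-1.78, 2.02], [-1.46, 1.47], [-3.14, 3.14]. Speed limits (rad/s): [2.39, 2.39, 3.01, 3.14, 3.14, 3.14].

## Interface

Orientations are given as a unit quaternion [x, y, z, w].
In Python, from plant import env gives the robot as it stands. The module is installed in compiled form; this text tells all that it offers.
- The arm moves only by the tool servo_tool, never from a script. Its argument "series" is a list of rows, each a list of 3 entries, a list of its own where there are three numbers: the shift along the tool's x, y, z in m, then the turn, a rotation vector about the tool's x, y, z in degrees, then the opening, from -1 (shut) to 1 (fully open). In form: [[[x, y, z], [rx, ry, rz], gripper], ...]. A call has 1 to 5 rows; each row shifts and turns the commanded pose from where the row before left it, along the tool's axes as they then stand; what a row does not reach is not made up. A row lasts 1/10 s, in which the tool goes at most 50 mm and 8.59 degrees, less where a joint would pass 70% of its speed; a pose out of reach is approached as far as the arm can. A call is refused whole if a number of a shift passes 0.05 or a number of a turn 8.59, either way. A call with a gripper value outside its range is refused whole. The fingers move at their own pace and stop on an object; "grip_force" is the grip in N (left out, the last holds). Time passes only in rows, so rows that do not move let the fingers close. It gives the time, the measured TCP pose, the force, the opening and the grip force at its end, in the units of the state.
- env.observe(): the state, without advancing time (a new reading comes with each control period).
- env.camera(name): name is "scene" or "top"; returns the picture (480x640x3 uint8, blue, green, red); there is no depth.
- env.camera_model(name): a dict with "K" (3x3 intrinsics, pixels), "world_to_cam" (4x4, takes a point from world to camera coordinates). Camera axes: x right, y up, looking along -z (the intrinsics and any distortion apply to the point x, -y, -z); pixel columns grow to the right and rows downward; lengths in mm; the calibration is good to about 2 mm. A picture is of the moment at which its call begins. camera_model takes no time and is no camera call.
- env.sign_off(): hands the job in; it is judged then, once.
The state is a dict: "t": time; "q": joint angles; "joint_vel": joint speeds; "tau": joint torques, N m; "eef_pos": TCP position; "orientation": TCP orientation; "wrist_force": force on the tool from outside, world axes, zero at the start; "torque": the same for the moment, N m; "finger_gap": finger opening in mm; "finger_force": force on a finger pad.
Only numpy, scipy, OpenCV 4.12 (cv2) and the standard library are available. Lean on these libraries where they do the work, as an engineer would, in place of code of your own. Each camera call takes 0.05 s, during which the arm holds its last target. There are 200 camera calls.

## Task

Take the temperature probe from its stand and set it into the rimmed pocket in the middle of the dry-block heater, so that its round cover lies flat on the rim. Then push the probe down by its handle through the cover until its tip bottoms out in the pocket, keep it lightly pressed home there for a full second, and let go. The sensor tip is delicate, so do not ram it into the bottom, and leave the glassware around undisturbed.

Things in the scene. Friction and masses are not known exactly. Their poses are not given: they have to be found in the camera images.
- heater: Dry-block heater, fixed: a white box 170 mm wide, 226 mm from back to end of its sloping control panel (towards its +x), 85 mm high. Out of its top stands a round aluminium block, 112 mm across, top 97 mm up, with the pocket in its middle and six sample wells round it, 43.5 mm from the centre; three hold vials standing 16 mm above the block. Origin on the bench under the pocket, z up.
- pocket_rim (a point): Centre of the top face of the pocket's raised rim (46 mm across outside, 35 mm inside, 105 mm above the bench), z up. Inside it a 45 degree countersink narrows over 11 mm to an upright blind bore of 12 mm diameter. A spacer slug lies in the bore, so the bottom is somewhere from 46 to 76 mm below the rim, differs each time and cannot be seen from outside: it must be felt.
- cover_underside (a point): Centre of the flat underside of the probe's cover, a white disc 60 mm across, 8 mm thick, with a black gland nut (26 mm across, 12 mm high) on top; z up along the probe. The stem slides through it with a steady drag of about 6 N, so it stays where it is pushed to, and the cover hangs on the stem when the probe is lifted by its handle. At the start it rests on the stand. All weighs about 130 g.
- handle_middle (a point): Middle (half-way up) of the probe's upright grey handle, a round grip 22 mm across, 60 mm long, to be grasped here from above; z up. Its lowest 5 mm is a finger guard 32 mm across. At the start this point is 113 to 125 mm above the cover's underside, the stem's tip 20 to 32 mm below it. The stem can slide until the tip is 90 mm below the cover; the handle is then still clear of the gland nut.
- stem_tip (a point): Lowest point of the probe's thin steel stem (8 mm across, round end), on its axis, always 145 mm below the handle's middle.
- stand: Probe stand fixed to the bench: dark round foot 90 mm across, 10 mm thick, with an upright grey tube 36 mm across, its top 65 mm above the bench, open at the top with an 18 mm bore in which the stem hangs. Origin on the bench under its centre, z up.
- reagent_bottle: Bystander: amber glass bottle, 68 mm across, 150 mm high; origin at the centre of its underside.
- beaker: Bystander: clear glass beaker, 72 mm across, 90 mm high; origin at the centre of its underside.
- sample_jar: Bystander: small clear jar with a white lid, 52 mm across, 60 mm high; origin at the centre of its underside.
- round_flask: Bystander: round glass flask on a cork ring, 92 mm across, 135 mm high; origin at the centre of its underside.
Mind the look-alikes: they are no part of the job. Leave any pink or purple look-alike of the part that bears cover_underside alone.

How it is judged (in metres and radians):
On the way, in this order (a step that is already met when the one before it is completed fails the run):
1. the cover lies flat on the rim of the pocket, with the probe's stem in the bore (z of cover_underside in the frame of pocket_rim between -0.003 and 0.0025 m and horizontal distance between cover_underside and pocket_rim below 0.005 m and angle between cover_underside's own z axis and vertical below 0.07 rad), for 0.1 s.
2. the tip is held pressed on the bottom of the pocket with at least 2.5 N for 0.7 s, the cover still flat on the rim (all of step 1 and contact force between stem_c0 and spacer_c0 above 2.5 N), for 0.7 s.
At the end, for the whole second after the job is handed in: The cover lies flat on the pocket's rim (underside within 3 mm of the rim's height, within 5 mm of its centre, level within 0.07 rad), at rest, and the stem's tip is on the bottom of the pocket (within about 1.5 mm); the probe is released (all of step 1 and distance between stem_c0 and spacer_c0 below 0.0155 m and linear speed of cover below 0.01 m/s); the robot touches nothing.
It fails at once if the sensor tip was rammed into the bottom with more than 30 N (contact force between stem_c0 and spacer_c0 above 30 N).
It fails at once if the reagent bottle was moved by more than 20 mm (distance of reagent_bottle from where it was at the start of the episode above 0.02 m).
It fails at once if the beaker was moved by more than 20 mm (distance of beaker from where it was at the start of the episode above 0.02 m).
It fails at once if the sample jar was moved by more than 20 mm (distance of sample_jar from where it was at the start of the episode above 0.02 m).
It fails at once if the round flask was moved by more than 20 mm (distance of round_flask from where it was at the start of the episode above 0.02 m).
It also fails if it takes over 45 s, if anything falls off the work surface, if the arm or the gripper's body presses on something with over 40 N, if the wrist force passes 120 N, or if a joint passes its speed limit or range.

## Working session

There is one attempt and no reset: what is moved stays moved. The work goes in short steps, Python scripts to look and compute and a tool call to move; the robot and the scene stay as the last step left them, time stands still between calls to the robot, and variables do not carry over. Pictures are saved under pics/ and viewed, at most 10 in all, crops included, and the job is handed in when it is done.

Besides the shell and the picture viewer there is one more tool, called after "Emit:" as name(argument=value, ...) on one line, values as JSON. servo_tool: Moves the arm, as the interface text tells. Its arguments: {"type":"object","properties":{"series":{"type":"array","items":{"type":"array"}},"grip_force":{"type":"number"}},"required":["series"]}

```bash
mkdir -p pics; python3 - <<'E'
from plant import env
import cv2,numpy as np
for n in("scene","top"):
    cv2.imwrite(f"pics/{n}0.png",env.camera(n)); m=env.camera_model(n); print(n,np.array(m["K"]).round(1).tolist(),np.array(m["world_to_cam"]).round(4).tolist(),[k for k in m])
s=env.observe();print({k:np.round(v,3).tolist() for k,v in s.items()})
E
```

```text
scene [[482.3, 0.0, 318.5], [0.0, 482.3, 240.2], [0.0, 0.0, 1.0]] [[-0.1312, 0.9914, -0.0042, 70.4457], [-0.6446, -0.0821, 0.7601, 290.807], [0.7532, 0.1024, 0.6498, -1897.5068], [0.0, 0.0, 0.0, 1.0]] ['K', 'world_to_cam']
top [[609.9, 0.0, 324.4], [0.0, 609.9, 241.6], [0.0, 0.0, 1.0]] [[0.0068, -0.9997, 0.0216, -23.078], [0.995, 0.0089, 0.0995, -588.7849], [-0.0996, 0.0208, 0.9948, -1576.9486], [0.0, 0.0, 0.0, 1.0]] ['K', 'world_to_cam']
{'t': 0.1, 'q': [-1.161, 0.126, -0.041, 1.405, 0.0, 1.571], 'joint_vel': [-0.0, -0.002, 0.002, -0.001, -0.001, -0.002], 'tau': [0.0, -43.69, 35.36, 0.014, 0.0, 0.0], 'eef_pos': [209.125, -481.425, 403.978], 'orientation': [0.979, 0.203, -0.0, -0.001], 'wrist_force': [0.083, 0.275, -0.338], 'torque': [-0.024, 0.038, -0.009], 'finger_force': 0.0, 'finger_gap': 85.387}
```

View pics/scene0.png

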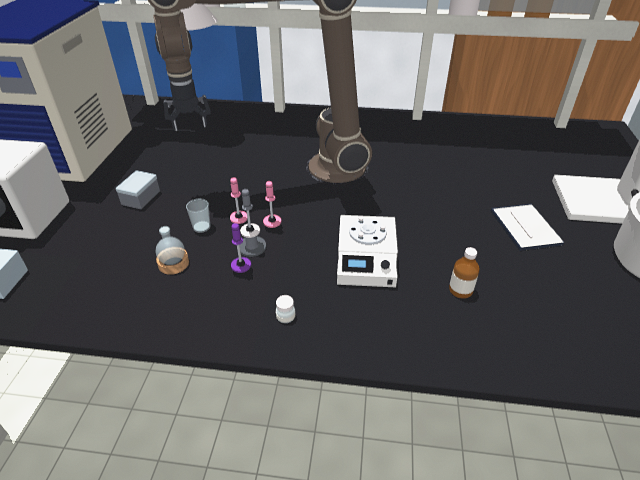

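View pics/top0.png

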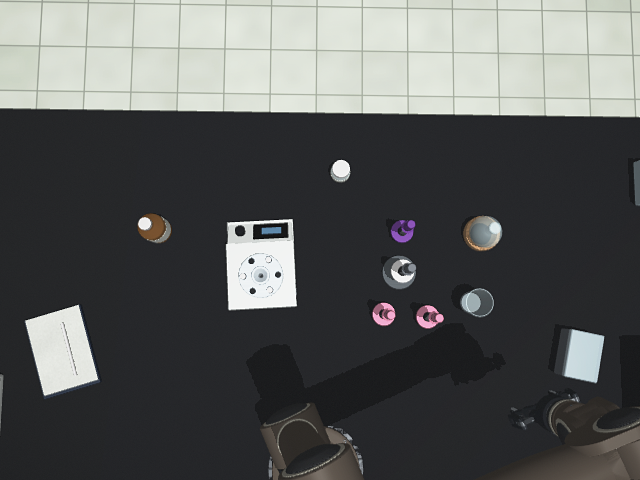

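The scene picture shows the grey probe at about (248,200–245) among pink and purple look-alikes. The heater pocket is at about (368,229). In the top view the stand is at (399,272) and the pocket at (261,275). I'll zoom in on both.

```bash
python3 - <<'E'
import cv2,numpy as np
a=cv2.imread("pics/top0.png");b=cv2.imread("pics/scene0.png")
r=lambda i,x,y,w,h,f:cv2.resize(i[y:y+h,x:x+w],None,fx=f,fy=f,interpolation=cv2.INTER_CUBIC)
A=np.hstack([r(a,360,220,80,60,5),r(a,221,240,80,60,5)])
B=np.hstack([r(b,215,180,80,60,5),r(b,328,205,80,60,5)])
cv2.imwrite("pics/crop0.png",np.vstack([A,B]))
E
```

```text
(no output)
```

View pics/crop0.png

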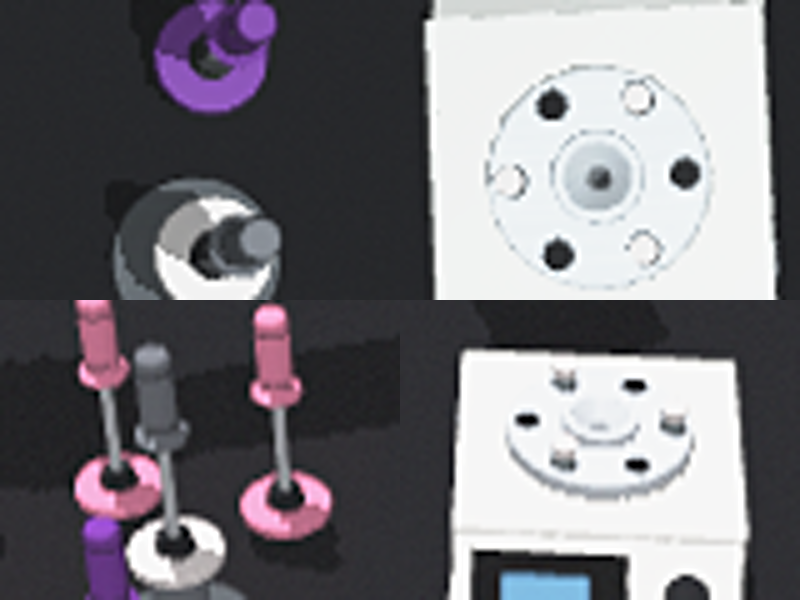

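```bash
cat > h.py <<'E'
from plant import env
import numpy as np,cv2
from scipy.optimize import least_squares
def proj(n,p):
    m=env.camera_model(n);K=np.array(m["K"]);c=(np.array(m["world_to_cam"])@np.r_[p,1])[:3]
    c=c*[1,-1,-1];return (K@c)[:2]/c[2]
def back(n,px,z):
    return least_squares(lambda v:proj(n,[v[0],v[1],z])-px,[500,0]).x
def tri(obs):
    return least_squares(lambda p:np.r_[tuple(proj(n,p)-px for n,px in obs)],[500,0,100])
E
python3 - <<'E'
from h import *
T,S="top","scene"
print("rim",back(T,(260.4,275),105),back(S,(367.6,228.7),105), tri([(T,(260.4,275)),(S,(367.6,228.7))]).x)
print("htop",tri([(T,(411.9,267.3)),(S,(245.2,190.3))]).x, back(T,(411.9,267.3),214),back(S,(245.2,190.3),214))
print("foot",back(T,(399,272),10)); print("cover",back(S,(250,229),73))
for n,p in dict(purple=(402,231),pink1=(384,314),pink2=(429,317),flask=(482,234),beaker=(476,303)).items(): print(n,back(T,p,30))
E
```

```text
rim [496.48708113 142.1103439 ] [503.85004986 143.28869174] [496.7283892  142.86781466  99.19007788]
htop [ 511.92504868 -217.2535121   217.61296413] [ 512.3008772  -218.60375277] [ 506.88205598 -217.7000182 ]
foot [ 511.54231965 -217.78546749]
cover [ 511.4182582  -216.27319033]
purple [ 619.05643733 -223.45107023]
pink1 [ 400.66042926 -175.08373343]
pink2 [ 393.63509077 -292.82822759]
flask [ 613.03588989 -436.17263323]
beaker [ 430.84938658 -416.88725997]
```

Emit:
servo_tool(series=[[[0,0,0],[0,0,7.8],1],[[0,0,0],[0,0,7.8],1],[[0,0,0],[0,0,7.8],1],[[0,0,-0.02],[0,0,0],1],[[0,0,0],[0,0,0],1]], grip_force=40)

```text
t: 0.6
eef_pos: [209.2, -481.7, 426.2]
orientation: [1.0, 0.001, 0.0, 0.001]
wrist_force: [0.3, 0.9, 0.5]
finger_gap: 85.4
finger_force: 0.0
```

Emit:
servo_tool(series=[[[0.03,-0.026,0],[0,0,0],1],[[0.03,-0.026,0],[0,0,0],1],[[0.03,-0.026,0],[0,0,0],1],[[0.03,-0.026,0],[0,0,0],1],[[0.03,-0.026,0],[0,0,0],1]])

```text
t: 1.1
eef_pos: [359.9, -350.1, 423.9]
orientation: [1.0, 0.001, -0.0, -0.0]
wrist_force: [0.2, -0.2, 0.4]
finger_gap: 85.2
finger_force: 0.0
```

Emit:
servo_tool(series=[[[0.03,-0.026,0],[0,0,0],1],[[0.03,-0.026,0],[0,0,0],1],[[0.03,-0.026,0],[0,0,0],1],[[0.03,-0.026,0],[0,0,0],1],[[0.03,-0.026,0],[0,0,0],1]])

```text
t: 1.6
eef_pos: [509.9, -219.8, 423.8]
orientation: [1.0, 0.001, -0.0, -0.0]
wrist_force: [-1.0, -0.8, 0.2]
finger_gap: 85.4
finger_force: 0.0
```

Emit:
servo_tool(series=[[[0.003,-0.004,0],[0,0,0],1],[[0,0,0],[0,0,0],1],[[0,0,0],[0,0,0],1]])

```text
t: 1.9
eef_pos: [511.3, -217.5, 424.2]
orientation: [1.0, 0.001, -0.0, 0.0]
wrist_force: [0.7, -0.2, -0.6]
finger_gap: 85.3
finger_force: 0.0
```

Emit:
servo_tool(series=[[[0,0,0.02],[0,0,0],1],[[0,0,0.02],[0,0,0],1],[[0,0,0.02],[0,0,0],1],[[0,0,0.02],[0,0,0],1],[[0,0,0.004],[0,0,0],1]])

```text
t: 2.4
eef_pos: [510.2, -218.0, 338.5]
orientation: [1.0, -0.0, -0.002, -0.001]
wrist_force: [-0.5, 0.0, -0.1]
finger_gap: 85.2
finger_force: 0.0
```

```bash
python3 - <<'E'
from h import *
b=env.camera("scene");a=env.camera("top");r=lambda i,x,y,w,h,f:cv2.resize(i[y:y+h,x:x+w],None,fx=f,fy=f,interpolation=cv2.INTER_CUBIC)
cv2.imwrite("pics/g1.png",np.hstack([r(b,200,130,100,120,4),r(a,360,210,100,120,4)])); print(env.observe()["eef_pos"])
E
```

```text
[ 510.87159057 -217.86524547  340.4767926 ]
```

View pics/g1.png

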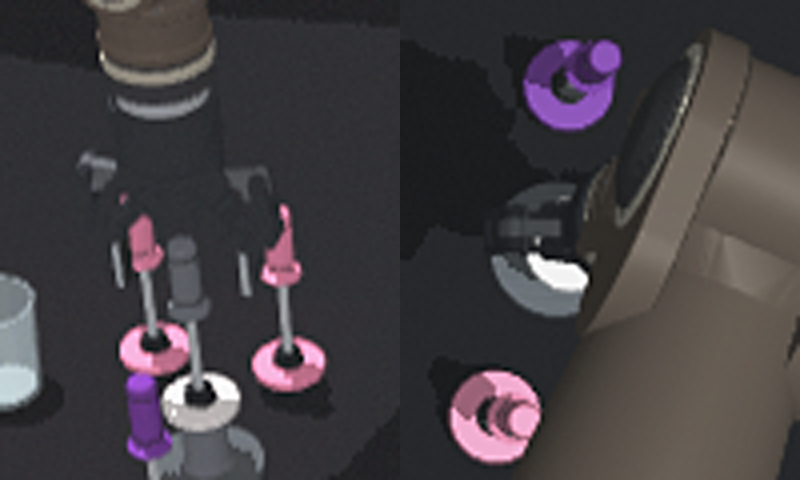

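The scene crop shows the grey handle (crop 185,275) centred between the open pads (118 and 245). I'll close on it.

Emit:
servo_tool(series=[[[0,0,0],[0,0,0],-0.2],[[0,0,0],[0,0,0],-1],[[0,0,0],[0,0,0],-1],[[0,0,0],[0,0,0],-1],[[0,0,0],[0,0,0],-1]], grip_force=50)

```text
t: 3.0
eef_pos: [511.9, -217.1, 341.2]
orientation: [1.0, 0.001, 0.0, 0.0]
wrist_force: [-0.3, -0.4, 1.7]
finger_gap: 20.7
finger_force: 48.8
```

Emit:
servo_tool(series=[[[0,0,0],[0,0,0],-1],[[0,0,0],[0,0,0],-1],[[0,0,0],[0,0,0],-1]])

```text
t: 3.3
eef_pos: [511.9, -217.2, 341.1]
orientation: [1.0, 0.001, 0.0, 0.0]
wrist_force: [-1.5, -1.2, 4.3]
finger_gap: 20.6
finger_force: 48.9
```

Emit:
servo_tool(series=[[[0,0,-0.015],[0,0,0],-1],[[0,0,-0.025],[0,0,0],-1],[[0,0,-0.025],[0,0,0],-1],[[0,0,-0.025],[0,0,0],-1],[[0,0,-0.02],[0,0,0],-1]])

```text
t: 3.8
eef_pos: [511.7, -216.9, 451.5]
orientation: [1.0, 0.001, -0.0, -0.0]
wrist_force: [0.1, -0.8, -0.8]
finger_gap: 21.0
finger_force: 49.0
```

Emit:
servo_tool(series=[[[0,0,0],[0,0,0],-1],[[0,0,0],[0,0,0],-1],[[0,0,0],[0,0,0],-1]])

```text
t: 4.1
eef_pos: [511.7, -217.0, 448.9]
orientation: [1.0, 0.001, -0.001, -0.001]
wrist_force: [-0.4, -0.5, -1.2]
finger_gap: 20.7
finger_force: 49.1
```

```bash
python3 - <<'E'
from h import *
b=env.camera("scene");r=lambda i,x,y,w,h,f:cv2.resize(i[y:y+h,x:x+w],None,fx=f,fy=f,interpolation=cv2.INTER_CUBIC)
cv2.imwrite("pics/g2.png",r(b,205,90,100,120,5)); print(env.observe()["eef_pos"],env.observe()["wrist_force"])
E
```

```text
[ 511.69697197 -217.00598023  448.90821442] [-0.5470888  -0.4755514  -1.52418924]
```

View pics/g2.png

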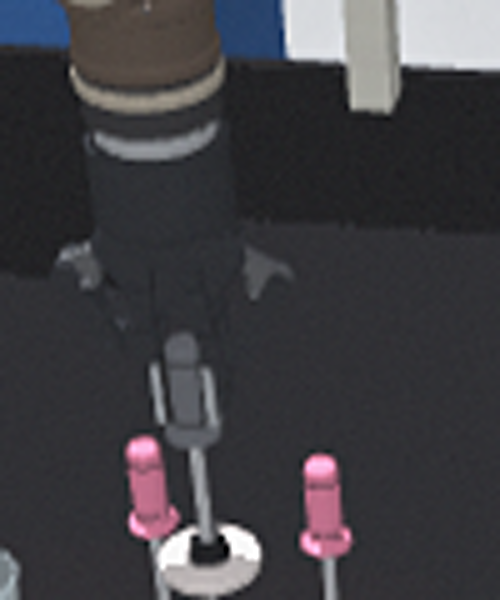

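The probe is lifted with its cover hanging straight (cover at crop 210,555), and the handle is held in the pads. Next I carry it over the heater: +360 mm in y, −15 mm in x.

Emit:
servo_tool(series=[[[-0.001,-0.03,0],[0,0,0],-1],[[-0.001,-0.03,0],[0,0,0],-1],[[-0.001,-0.03,0],[0,0,0],-1],[[-0.001,-0.03,0],[0,0,0],-1],[[-0.001,-0.03,0],[0,0,0],-1]])

```text
t: 4.65
eef_pos: [506.3, -66.0, 449.5]
orientation: [1.0, 0.001, -0.001, -0.0]
wrist_force: [0.3, 0.3, -1.1]
finger_gap: 21.2
finger_force: 49.2
```

Emit:
servo_tool(series=[[[-0.002,-0.03,0],[0,0,0],-1],[[-0.002,-0.03,0],[0,0,0],-1],[[-0.002,-0.03,0],[0,0,0],-1],[[-0.002,-0.03,0],[0,0,0],-1],[[-0.002,-0.03,0],[0,0,0],-1]])

```text
t: 5.15
eef_pos: [496.7, 34.9, 450.8]
orientation: [0.999, 0.031, -0.001, -0.017]
wrist_force: [-0.3, -0.2, -1.5]
finger_gap: 20.2
finger_force: 49.2
```

Emit:
servo_tool(series=[[[0,-0.03,0],[0,0,0],-1],[[0,-0.03,0],[0,0,0],-1],[[0,0,0],[0,0,0],-1],[[0,0,0],[0,0,0],-1],[[0,0,0],[0,0,0],-1]])

```text
t: 5.65
eef_pos: [496.2, 58.6, 453.7]
orientation: [0.998, 0.052, -0.002, -0.029]
wrist_force: [0.8, 0.8, -0.9]
finger_gap: 20.7
finger_force: 49.2
```

```bash
python3 - <<'E'
from h import *
b=env.camera("scene");a=env.camera("top");r=lambda i,x,y,w,h,f:cv2.resize(i[y:y+h,x:x+w],None,fx=f,fy=f,interpolation=cv2.INTER_CUBIC)
cv2.imwrite("pics/p1.png",np.hstack([r(b,328,145,80,120,5),r(a,211,220,80,120,5)])); print(env.observe()["eef_pos"],env.observe()["wrist_force"])
print("rim scene px if top est:",proj("scene",[496.5,142.1,105]))
E
```

```text
[496.17223672  58.56746385 453.66347501] [-0.45458275 -0.14071787 -1.47848388]
rim scene px if top est: [367.33559539 227.12645774]
```

View pics/p1.png

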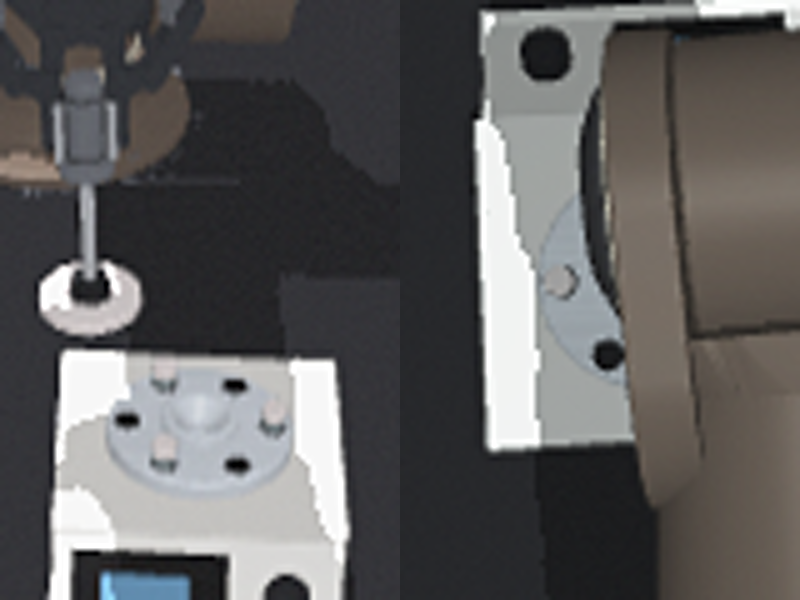

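The cover is at scene crop (90,300), short of the rim at (200,415). The pose drifted: something saturated. I'll check the joints.

```bash
python3 - <<'E'
from h import *
s=env.observe();print(np.round(s["q"],3),np.round(s["orientation"],4),s["eef_pos"])
E
```

```text
[0.103 0.083 0.019 1.508 0.057 3.141] [ 0.9982  0.0522 -0.0018 -0.0286] [496.17223672  58.56746385 453.66347501]
```

Emit:
servo_tool(series=[[[0,0,0],[0,0,-8],-1],[[0,0,0],[0,0,-8],-1],[[0,0,0],[0,0,-8],-1],[[0,0,0],[0,0,-8],-1],[[0,0,0],[0,0,0],-1]])

```text
t: 6.25
eef_pos: [496.1, 58.6, 453.7]
orientation: [0.945, 0.326, 0.006, -0.028]
wrist_force: [-0.3, 1.2, -0.7]
finger_gap: 20.0
finger_force: 49.2
```

```bash
cat >> h.py <<'E'
from scipy.spatial.transform import Rotation as R
def fix(x=None,y=None,z=None):
    "tool-frame move (mm) to the world target and tool-frame turn (deg) that levels the tool"
    s=env.observe();r=R.from_quat(s["orientation"]);M=r.as_matrix()
    t=np.array([v if v is not None else c for v,c in zip((x,y,z),s["eef_pos"])])
    zt=M[:,2];ax=np.cross(zt,[0,0,-1]);
    print("q",np.round(s["q"],3),"pos",np.round(s["eef_pos"],1),"F",np.round(s["wrist_force"],1),"xaxis",np.round(M[:,0],3))
    print("shift",np.round(M.T@(t-s["eef_pos"]),1),"level",np.round(np.degrees(M.T@ax),2))
E
python3 -c "
from h import *
fix(496.5,142.3,450)"
```

```text
q [0.104 0.083 0.019 1.508 0.057 2.582] pos [496.1  58.6 453.7] F [-0.3  1.2 -0.7] xaxis [0.788 0.615 0.03 ]
shift [ 51.6 -65.4   8.5] level [-2.81 -1.72  0.  ]
```

Emit:
servo_tool(series=[[[0,0,0],[-2.8,-1.7,0],-1],[[0,0,0],[0,0,0],-1],[[0,0,0],[0,0,0],-1]])

```text
t: 6.55
eef_pos: [496.1, 59.0, 453.7]
orientation: [0.946, 0.325, 0.0, -0.001]
wrist_force: [0.5, 0.9, -1.3]
finger_gap: 20.8
finger_force: 49.2
```

```bash
python3 -c "
from h import *
fix(496.5,142.3,450)"
```

```text
q [1.180e-01 8.300e-02 2.000e-02 1.507e+00 2.000e-03 2.598e+00] pos [496.1  59.  453.7] F [ 0.5  0.9 -1.3] xaxis [0.789 0.615 0.001]
shift [ 51.5 -65.4   3.8] level [-0.08 -0.05  0.  ]
```

Emit:
servo_tool(series=[[[0.017,-0.022,0.001],[0,0,0],-1],[[0.017,-0.022,0.001],[0,0,0],-1],[[0.0175,-0.0214,0.001],[0,0,0],-1],[[0,0,0],[0,0,0],-1],[[0,0,0],[0,0,0],-1]])

```text
t: 7.05
eef_pos: [496.4, 142.5, 450.6]
orientation: [0.945, 0.326, -0.0, -0.0]
wrist_force: [-1.2, -0.3, -0.9]
finger_gap: 20.8
finger_force: 49.3
```

```bash
python3 - <<'E'
from h import *
fix(496.5,142.3,450)
b=env.camera("scene");r=lambda i,x,y,w,h,f:cv2.resize(i[y:y+h,x:x+w],None,fx=f,fy=f,interpolation=cv2.INTER_CUBIC)
cv2.imwrite("pics/p2.png",r(b,318,150,100,100,6))
print("stem axis px",proj("scene",[496.5,142.3,214]),proj("scene",[496.5,142.3,150]),proj("scene",[496.5,142.3,280]))
E
```

```text
q [2.790e-01 1.150e-01 4.800e-02 1.504e+00 1.000e-03 2.757e+00] pos [496.4 142.5 450.6] F [-1.2 -0.3 -0.9] xaxis [0.788 0.616 0.   ]
shift [-0.   0.2  0.6] level [-0.04 -0.   -0.  ]
stem axis px [369.76820503 197.28912679] [368.35048913 215.17438315] [371.3232852  177.67094564]
```

View pics/p2.png

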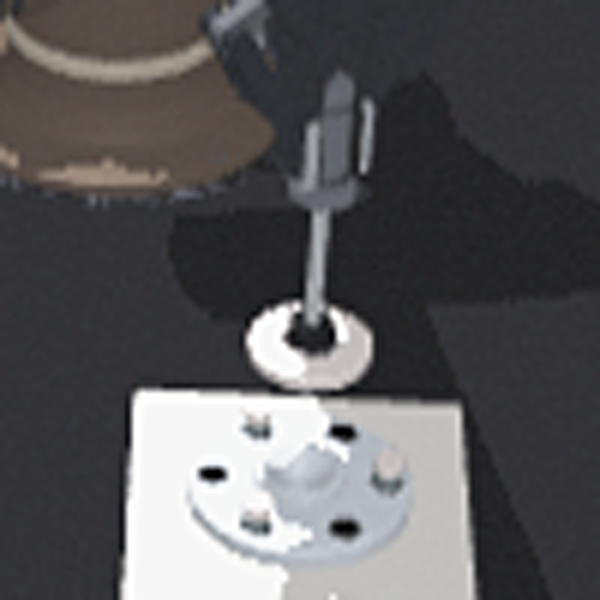

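The cover is centred at crop (310,342), i.e. pixel (369.6,207). That matches the predicted axis column of about 369. The y line is good, so I descend.

Emit:
servo_tool(series=[[[0,0,0.012],[0,0,0],-1],[[0,0,0.012],[0,0,0],-1],[[0,0,0.012],[0,0,0],-1],[[0,0,0.01],[0,0,0],-1],[[0,0,0],[0,0,0],-1]])

```text
t: 7.6
eef_pos: [496.0, 141.9, 402.6]
orientation: [0.946, 0.326, -0.002, -0.0]
wrist_force: [-0.8, -0.5, -1.5]
finger_gap: 20.7
finger_force: 49.3
```

Emit:
servo_tool(series=[[[0,0,0.003],[0,0,0],-1],[[0,0,0.003],[0,0,0],-1],[[0,0,0.002],[0,0,0],-1],[[0,0,0],[0,0,0],-1]])

```text
t: 8.0
eef_pos: [496.4, 142.3, 396.7]
orientation: [0.945, 0.326, 0.0, -0.0]
wrist_force: [-0.7, 0.7, -1.4]
finger_gap: 20.8
finger_force: 49.3
```

```bash
python3 - <<'E'
from h import *
fix(496.5,142.3,390)
b=env.camera("scene");r=lambda i,x,y,w,h,f:cv2.resize(i[y:y+h,x:x+w],None,fx=f,fy=f,interpolation=cv2.INTER_CUBIC)
cv2.imwrite("pics/p3.png",r(b,328,170,80,75,8))
for z in(120,128,136): print(z,proj("scene",[496.5,142.3,z]))
E
```

```text
q [ 0.279  0.109 -0.076  1.385  0.     2.757] pos [496.4 142.3 396.7] F [-0.7  0.7 -1.4] xaxis [0.788 0.616 0.   ]
shift [0.1 0.  6.7] level [-0.01 -0.02 -0.  ]
120 [367.71429907 223.20026632]
128 [367.88224888 221.08148825]
136 [368.05142777 218.9472047 ]
```

View pics/p3.png

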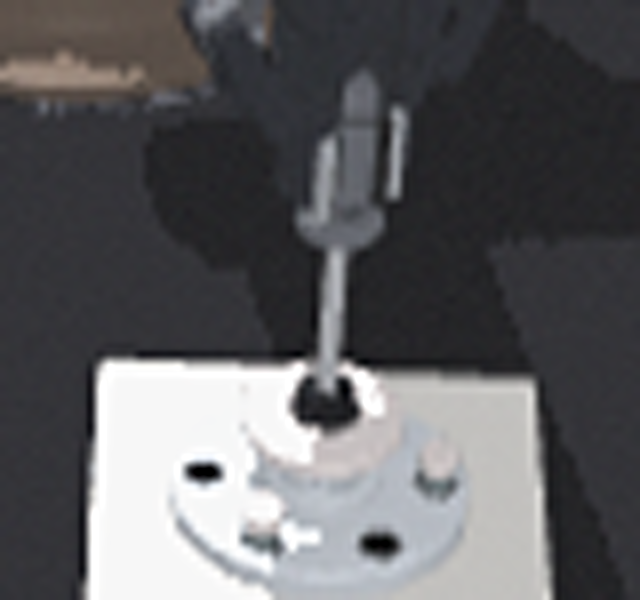

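The cover sits right above the rim, centred at crop (325,415), within about 1–2 mm laterally. I continue down slowly and watch the force.

Emit:
servo_tool(series=[[[0,0,0.003],[0,0,0],-1],[[0,0,0.003],[0,0,0],-1],[[0,0,0.002],[0,0,0],-1],[[0,0,0],[0,0,0],-1]])

```text
t: 8.45
eef_pos: [496.3, 142.2, 388.3]
orientation: [0.945, 0.326, -0.0, -0.0]
wrist_force: [0.4, 0.6, -1.3]
finger_gap: 20.9
finger_force: 49.3
```

Emit:
servo_tool(series=[[[0,0,0.002],[0,0,0],-1],[[0,0,0.002],[0,0,0],-1],[[0,0,0],[0,0,0],-1]])

```text
t: 8.75
eef_pos: [496.3, 142.2, 384.4]
orientation: [0.945, 0.326, -0.0, -0.0]
wrist_force: [0.3, -0.2, -2.1]
finger_gap: 20.5
finger_force: 49.3
```

Emit:
servo_tool(series=[[[0,0,0.002],[0,0,0],-1],[[0,0,0.002],[0,0,0],-1],[[0,0,0],[0,0,0],-1]])

```text
t: 9.05
eef_pos: [496.4, 142.2, 380.7]
orientation: [0.945, 0.326, 0.0, -0.0]
wrist_force: [-0.2, 0.1, -1.0]
finger_gap: 20.7
finger_force: 49.6
```

Emit:
servo_tool(series=[[[0,0,0.002],[0,0,0],-1],[[0,0,0.002],[0,0,0],-1],[[0,0,0],[0,0,0],-1]])

```text
t: 9.35
eef_pos: [496.4, 142.3, 377.2]
orientation: [0.945, 0.326, 0.001, -0.0]
wrist_force: [-1.0, -0.8, 3.5]
finger_gap: 20.7
finger_force: 50.0
```

The cover has landed on the rim: Fz rose by about 5 N (the drag) with no side force. I lower the grip so that it slips before the tip could be overloaded, then feel downwards.

Emit:
servo_tool(series=[[[0,0,0],[0,0,0],-1],[[0,0,0.0015],[0,0,0],-1],[[0,0,0.0015],[0,0,0],-1],[[0,0,0.0015],[0,0,0],-1],[[0,0,0.0015],[0,0,0],-1]], grip_force=22)

```text
t: 9.85
eef_pos: [496.4, 142.3, 371.2]
orientation: [0.945, 0.326, 0.001, -0.0]
wrist_force: [-1.0, -0.2, 5.6]
finger_gap: 20.7
finger_force: 50.0
```

Emit:
servo_tool(series=[[[0,0,0.001],[0,0,0],-1],[[0,0,0.001],[0,0,0],-1],[[0,0,0.001],[0,0,0],-1]])

```text
t: 10.15
eef_pos: [496.4, 142.3, 368.3]
orientation: [0.945, 0.326, 0.001, -0.0]
wrist_force: [-1.1, -0.4, 6.0]
finger_gap: 20.7
finger_force: 50.0
```

Emit:
servo_tool(series=[[[0,0,0.001],[0,0,0],-1],[[0,0,0.001],[0,0,0],-1],[[0,0,0],[0,0,0],-1]])

```text
t: 10.45
eef_pos: [496.4, 142.3, 366.1]
orientation: [0.945, 0.326, 0.0, -0.0]
wrist_force: [-0.4, 0.0, 4.9]
finger_gap: 21.0
finger_force: 50.0
```

Emit:
servo_tool(series=[[[0,0,0.001],[0,0,0],-1],[[0,0,0.001],[0,0,0],-1],[[0,0,0],[0,0,0],-1]])

```text
t: 10.75
eef_pos: [496.5, 142.3, 364.0]
orientation: [0.945, 0.326, 0.0, -0.0]
wrist_force: [-0.3, 0.1, 4.5]
finger_gap: 21.0
finger_force: 50.0
```

Emit:
servo_tool(series=[[[0,0,0.001],[0,0,0],-1],[[0,0,0.001],[0,0,0],-1],[[0,0,0],[0,0,0],-1]])

```text
t: 11.05
eef_pos: [496.4, 142.3, 362.0]
orientation: [0.945, 0.326, 0.0, -0.0]
wrist_force: [-0.8, 0.3, 4.6]
finger_gap: 20.8
finger_force: 50.0
```

Emit:
servo_tool(series=[[[0,0,0.001],[0,0,0],-1],[[0,0,0.001],[0,0,0],-1],[[0,0,0],[0,0,0],-1]])

```text
t: 11.35
eef_pos: [496.5, 142.3, 359.9]
orientation: [0.945, 0.326, 0.0, -0.0]
wrist_force: [-0.2, -0.5, 4.0]
finger_gap: 20.8
finger_force: 50.0
```

Emit:
servo_tool(series=[[[0,0,0.001],[0,0,0],-1],[[0,0,0.001],[0,0,0],-1],[[0,0,0],[0,0,0],-1]])

```text
t: 11.65
eef_pos: [496.5, 142.3, 357.8]
orientation: [0.945, 0.326, 0.0, -0.0]
wrist_force: [-0.4, 0.1, 4.2]
finger_gap: 20.6
finger_force: 50.0
```

Emit:
servo_tool(series=[[[0,0,0.001],[0,0,0],-1],[[0,0,0.001],[0,0,0],-1],[[0,0,0],[0,0,0],-1]])

```text
t: 11.95
eef_pos: [496.4, 142.3, 355.8]
orientation: [0.945, 0.326, 0.0, -0.0]
wrist_force: [-0.2, -0.1, 3.1]
finger_gap: 20.7
finger_force: 50.0
```

Emit:
servo_tool(series=[[[0,0,0.001],[0,0,0],-1],[[0,0,0.001],[0,0,0],-1],[[0,0,0],[0,0,0],-1]])

```text
t: 12.25
eef_pos: [496.5, 142.3, 354.7]
orientation: [0.945, 0.326, 0.001, -0.0]
wrist_force: [-2.3, -0.9, 9.4]
finger_gap: 21.0
finger_force: 50.5
```

Bottom felt: Fz jumped to 9.4 N and the tool is lagging its target. I press slightly further and hold.

Emit:
servo_tool(series=[[[0,0,0.0004],[0,0,0],-1],[[0,0,0],[0,0,0],-1],[[0,0,0],[0,0,0],-1],[[0,0,0],[0,0,0],-1]])

```text
t: 12.65
eef_pos: [496.4, 142.3, 354.6]
orientation: [0.945, 0.326, 0.001, -0.0]
wrist_force: [-1.9, -0.5, 11.5]
finger_gap: 20.7
finger_force: 50.7
```

Emit:
servo_tool(series=[[[0,0,0.0003],[0,0,0],-1],[[0,0,0],[0,0,0],-1],[[0,0,0],[0,0,0],-1],[[0,0,0],[0,0,0],-1],[[0,0,0],[0,0,0],-1]])

```text
t: 13.15
eef_pos: [496.4, 142.3, 354.6]
orientation: [0.945, 0.326, 0.001, -0.0]
wrist_force: [-2.2, -0.2, 13.0]
finger_gap: 20.7
finger_force: 50.8
```

Emit:
servo_tool(series=[[[0,0,0],[0,0,0],-1],[[0,0,0],[0,0,0],-1],[[0,0,0],[0,0,0],-1],[[0,0,0],[0,0,0],-1],[[0,0,0],[0,0,0],-1]])

```text
t: 13.65
eef_pos: [496.4, 142.3, 354.6]
orientation: [0.945, 0.326, 0.001, -0.0]
wrist_force: [-3.1, -0.9, 12.8]
finger_gap: 20.3
finger_force: 50.8
```

```bash
python3 - <<'E'
from h import *
fix(496.5,142.3)
b=env.camera("scene");r=lambda i,x,y,w,h,f:cv2.resize(i[y:y+h,x:x+w],None,fx=f,fy=f,interpolation=cv2.INTER_CUBIC)
cv2.imwrite("pics/p4.png",r(b,328,170,80,75,8))
print(proj("scene",[496.5,142.3,113]))
E
```

```text
q [ 2.790e-01  1.130e-01 -1.640e-01  1.292e+00  1.000e-03  2.757e+00] pos [496.4 142.3 354.6] F [-3.1 -0.9 12.8] xaxis [0.788 0.616 0.003]
shift [0.  0.1 0. ] level [ 0.02 -0.15 -0.  ]
[367.56834072 225.04161019]
```

View pics/p4.png

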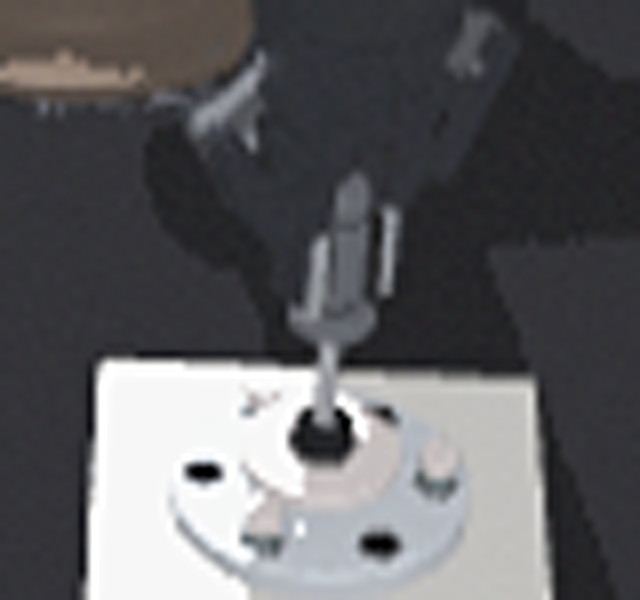

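The cover lies flat on the rim, centred at pixel (368.4,225.9), and the stem is upright. The press (about 14 N including drag) was held for more than 1 s, so I release and back off.

Emit:
servo_tool(series=[[[0,0,0],[0,0,0],-0.2],[[0,0,0],[0,0,0],0.2],[[0,0,0],[0,0,0],0.6],[[0,0,0],[0,0,0],0.6],[[0,0,0],[0,0,0],0.6]])

```text
t: 14.2
eef_pos: [496.4, 142.3, 352.7]
orientation: [0.945, 0.326, -0.0, -0.0]
wrist_force: [0.4, -0.2, 0.1]
finger_gap: 68.6
finger_force: 0.0
```

Emit:
servo_tool(series=[[[0,0,-0.02],[0,0,0],0.6],[[0,0,-0.03],[0,0,0],0.6],[[0,0,-0.03],[0,0,0],0.6],[[0,0,-0.03],[0,0,0],0.6],[[0,0,0],[0,0,0],0.6]])

```text
t: 14.7
eef_pos: [496.7, 142.3, 467.1]
orientation: [0.945, 0.326, 0.003, -0.0]
wrist_force: [-0.1, -0.6, 0.7]
finger_gap: 68.5
finger_force: 0.0
```

```bash
python3 - <<'E'
from h import *
fix()
b=env.camera("scene");r=lambda i,x,y,w,h,f:cv2.resize(i[y:y+h,x:x+w],None,fx=f,fy=f,interpolation=cv2.INTER_CUBIC)
cv2.imwrite("pics/p5.png",r(b,328,170,80,75,8))
E
```

```text
q [0.279 0.116 0.085 1.534 0.    2.757] pos [496.7 142.3 467.1] F [-0.1 -0.6  0.7] xaxis [0.788 0.616 0.006]
shift [0. 0. 0.] level [ 0.12 -0.36  0.  ]
```

View pics/p5.png

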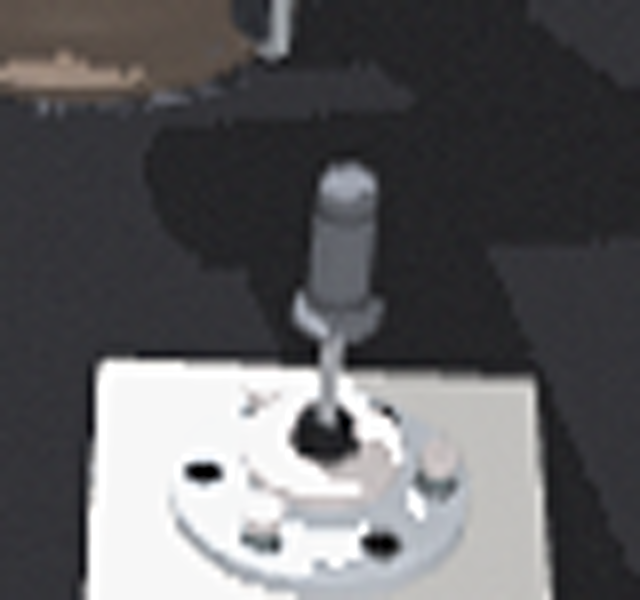

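The probe stands upright with the cover flat on the rim (crop 323,445), and the gripper is clear above it.

```bash
python3 -c "
from plant import env
print(env.sign_off())"
```

```text
the job is handed in; nothing more can be done
None
```

The probe is seated in the pocket: cover flat on the rim, tip held on the bottom for over 1 s at an estimated 8 N, then released; the job is handed in, but sign-off returned no verdict.

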